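Set the clock's minute hand to the red tab and start the timing tester

ROBOT

A 6-joint arm with a two-finger parallel gripper is mounted at the origin on the work surface. World frame = base frame: x ahead of the robot, y to its left, z up, the work surface at z = 0. Lengths are in m, angles in rad, forces in N, time in s.
With the tool pointing down it reaches from about 0.35 to 0.975 m from the base axis. Payload 4.9 kg.
Tool frame: the origin (TCP) lies midway between the tips of the shut fingers; the grasp point (between the pads) lies 19 mm behind it; z points along the fingers, y is the line along which they close (so a half turn about z gives the same grasp; the last joint's range is limited). The gripper opens to 85 mm and grips with 20 to 120 N. Pads are 22 mm wide; open, the fingers measure 114 mm over their backs; the gripper's body (76 mm by 85 mm) begins 54 mm behind the grasp point. The pads swing forward as they close: fully open they stand 13 mm farther back than shut.
Start: joints at [1.068, 0.053, 1.613, -0, 1.476, -0.119], TCP at [0.234, 0.58, 0.195] pointing down, gripper open.
Joint ranges: [-3.01, 3.01], [-1.01, 2.22], [0.06, 2.58], [-1.02, 4.17], [0.09, 2.62], [-3.14, 3.14]. Speed limits (rad/s): [2.57, 2.57, 3.14, 3.14, 3.14, 3.14].

INTERFACE

Orientations are given as a unit quaternion [w, x, y, z].
In Python, from plant import state, grab_frame, job_done, cut_out, place_of gives the robot as it stands.
- The arm moves only by the tool jog_arm, never from a script. Its argument "motion" is text: rows parted by semicolons, each of 7 numbers parted by spaces: the opening in per cent of the stroke, from 0 (shut) to 100 (fully open), then the shift along the tool's x, y, z as a fraction of full scale, then the turn, a rotation vector about the tool's x, y, z as a fraction of full scale. A call has exactly 5 rows; each row is the pose to reach, as a shift and turn from the pose commanded when the call began, along the tool's axes at that moment; what a row does not reach only later rows make up. Full scale, the value 1, is 50 cm for a shift and 1.5 rad for a turn. A row lasts 1/8 s, in which the tool goes at most 62.5 mm and 10.7 degrees, less where a joint would pass 70% of its speed; a pose out of reach is approached as far as the arm can. A call with a number of a shift or a turn outside -1 to 1 is refused whole. A call with a gripper value outside its range is refused whole. The fingers move at their own pace and stop on an object; the grip force is fixed at half the most. Time passes only in rows, so rows that repeat a pose let the fingers close, or fill a call up. It gives the time, the measured TCP pose, the force, the opening and the grip force at its end, in the units of the state.
- state(): the state, without advancing time (a new reading comes with each control period).
- grab_frame(name): name is "scene" or "top" or "wrist"; returns a dict with "color" (400x640x3 uint8, red, green, blue), "range_z" (400x640 float32, m along the optical axis (not along the pixel's ray), 0 where there is no reading), "intrinsics" (3x3 intrinsics, pixels), "k1" (the pictures are not rectified: a ray, as slopes to the right and down, at radius r is drawn at 1 + k1 r^2 times it, then the intrinsics apply), "world_from_camera" (4x4, takes a point from camera to world coordinates). Camera axes: x right, y up, looking along -z (the intrinsics and any distortion apply to the point x, -y, -z); pixel columns grow to the right and rows downward; lengths in m; the calibration is good to about 2 mm. A picture is of the moment at which its call begins.
- job_done(): hands the job in; it is judged then, once.
Trained networks look in the newest picture that a camera, given by its name, has taken for a name from the list of things; names that differ only in an ending like _2 or _b are one class to them, and where a whole thing is asked for, a point or a joint stands for the part that bears it (a point fixed in the world has none). Each returns a list of dicts, best first, with "p" (0 to 1); they miss things now and then, are a little off and sometimes report something else, mostly with a low value. They report only what shows in the picture. A call takes as long as a camera call. They do not tell look-alikes from the thing itself.
- cut_out(camera, thing): "pixels" (400x640 bool, what is visible of it).
- place_of(camera, thing): "at" ([x, y, z] in m, in world coordinates, good to about 4 mm: a listed point, or the origin of a listed thing).
The state is a dict: "time": time; "joint_pos": joint angles; "joint_vel": joint speeds; "joint_efforts": joint torques, N m; "tool_pos": TCP position; "tool_rot": TCP orientation; "contact_force": force on the tool from outside, world axes, zero at the start; "ft_torque": the same for the moment, N m; "gripper_width": opening from 0.0 (shut) to 1.0 (fully open); "grasp_force": force on a finger pad.
Only numpy, scipy, OpenCV 4.12 (cv2) and the standard library are available. Lean on these libraries where they do the work, as an engineer would, in place of code of your own. Each camera call takes 0.05 s, during which the arm holds its last target. There are 200 camera calls.

TASK

On the watchmaker's bench a wall clock lies on its back without its glass. With a fingertip, gently push the long black minute hand round clockwise only, never backwards, until its tip points at the red tab on the rim; then press the yellow button on the maroon timing tester right down and let go. Do not grip or bend the hand, and leave the short hour hand and everything else on the bench where it is.

Things in the scene. Friction and masses are not known exactly. Their poses are not given: they have to be found in the camera images.
- clock: Round wooden wall clock fixed on the bench on its back, face up, 300 mm across; its rim is 46 mm high and 14 mm wide, the white dial inside it is 40 mm above the bench, with no glass. Origin: centre of its underside. It may lie turned any way.
- clock_centre (a point): The hands' axis (vertical), at the dial's surface, 40 mm above the bench. A brass post and hub of 10 mm radius stand here up to 70 mm above the bench.
- minute_hand (a joint): Angle of the minute hand (rad): grows as the hand turns clockwise seen from above. Free to turn far past a full circle; it has light friction (about 0.5 N at 100 mm from the axis) and stays where it is left.
- minute_pointer: The long black minute hand: a straight bar 8 mm wide and 8 mm thick, its underside 56 mm and its top 64 mm above the bench (16 mm of free space down to the dial). It reaches 120 mm from the axis at its tip; its tail, with a round 22 mm counterweight, ends 41 mm behind the axis. Origin on the axis at bench height; x points along the hand to the tip, z up.
- minute_tip (a point): The tip of the minute hand, 120 mm from the axis, 60 mm above the bench.
- hour_tip (a point): The tip of the short dark grey hour hand: 10 mm wide, 60 mm from the axis, 46 to 50 mm above the bench, below the minute hand. It turns easily if touched; a finger farther than 65 mm from the axis clears it.
- red_mark (a point): The point where the minute hand's tip belongs: 120 mm from the axis, 60 mm above the bench, straight inward of the red tab. The tab (14 mm wide, 24 mm long) is clipped on the rim, its top 52 mm above the bench, between 127 and 151 mm from the axis, with a red patch on the dial's edge before it. It lies about 0.7 to 3.1 rad clockwise of the hand at the start.
- blue_mark (a point): The same point for the blue tab, which is not wanted.
- tester: Maroon timing tester, a box fixed on the bench, 140 x 170 mm and 55 mm high, either to the left or to the right of the clock. Origin: centre of its underside.
- start_top (a point): Centre of the top of the yellow push button (28 mm across) on the tester's top, 77 mm above the bench; it stands 10 mm proud of a round black housing and is pressed straight down.
- start (a joint): Travel of the yellow button: 0 up, 0.006 m fully down; a spring pushes it back up, fully down takes 5 N.
- carousel: Round aluminium screwdriver stand, 92 mm across, with six upright screwdrivers, 115 mm high; loose, on the other side of the clock from the tester. Origin: centre of its underside.
- tray: Turquoise divided parts tray, 80 x 150 x 18 mm, loose. Origin: centre of its underside.
- tin: Round black tin, 64 mm across, 22 mm high, loose. Origin: centre of its underside.
- hammer: Small hammer about 200 mm long, lying loose.
- tweezers: Steel tweezers about 120 mm long, lying loose.
- screwdriver: Red screwdriver about 150 mm long, lying loose.
- holder: Wooden block 60 x 60 mm with a brass watch movement on it, 30 mm high in all, loose. Origin: centre of its underside.
There are look-alikes about, which are no part of the job. There is more than one size of the tester; the one meant has the size given above.

How it is judged:
By the outcome, as a careful person would: the job done as asked, in the order asked, and still so for the second after the job is handed in, with the robot touching nothing.
It also fails if it takes over 67 s, if anything falls off the work surface, if the arm or the gripper's body presses on something with over 40 N, if the wrist force passes 120 N, or if a joint passes its speed limit or range.

## Working session

There is one attempt and no reset: what is moved stays moved. The work goes in short steps, Python scripts to look and compute and a tool call to move; the robot and the scene stay as the last step left them, time stands still between calls to the robot, and variables do not carry over. Pictures are saved under pics/ and viewed, at most 10 in all, crops included, and the job is handed in when it is done.

Besides the shell and the picture viewer there is one more tool, called after ">>>" as name(argument=value, ...) on one line, values as JSON. jog_arm: Moves the arm, as the interface text tells. Shift numbers are shares of 50 cm and turn numbers shares of 1.5 rad, none past 1 either way. Its arguments: {"type":"object","properties":{"motion":{"type":"string"}},"required":["motion"]}

```bash
mkdir -p pics; ls
cat > h.py <<'E'
import numpy as np,cv2
from plant import *
def save(f,n): cv2.imwrite('pics/'+n,cv2.cvtColor(f['color'],cv2.COLOR_RGB2BGR))
def world(f,u,v,z=None):
    K=f['intrinsics'];k=f['k1']
    p=np.array([(u-K[0,2])/K[0,0],(v-K[1,2])/K[1,1]]);q=p.copy()
    for _ in range(20): q=p/(1+k*(q@q))
    T=np.array(f['world_from_camera']);d=T[:3,:3]@np.array([q[0],-q[1],-1.]);o=T[:3,3]
    s=f['range_z'][int(round(v)),int(round(u))] if z is None else (z-o[2])/d[2]
    return o+s*d
E
python3 - <<'E'
from h import *
f=grab_frame('top');save(f,'top.png')
f=grab_frame('scene');save(f,'scene.png')
for c in('top','scene'):
  for t in['clock','clock_centre','minute_tip','hour_tip','red_mark','blue_mark','tester','start_top','carousel']:
    try:print(c,t,[(np.round(d['at'],3).tolist(),round(d['p'],2)) for d in place_of(c,t)])
    except Exception as e:print(t,e)
s=state();print(s['time'],s['tool_pos'],s['tool_rot'],s['contact_force'])
E
```

```text
pics
top clock [([0.528, 0.048, -0.003], 0.91)]
top clock_centre [([0.529, 0.049, 0.037], 0.92), ([0.57, 0.163, 0.054], 0.38)]
top minute_tip [([0.65, 0.039, 0.06], 0.46)]
top hour_tip [([0.504, 0.1, 0.049], 0.64)]
top red_mark []
top blue_mark [([0.569, 0.162, 0.058], 0.48)]
top tester [([0.32, 0.529, 0.001], 0.91), ([0.548, 0.389, 0.004], 0.75)]
top start_top [([0.778, -0.017, -0.003], 0.56), ([0.297, 0.537, 0.048], 0.45), ([0.512, 0.415, 0.075], 0.4)]
top carousel [([0.494, -0.396, 0.004], 0.59)]
scene clock [([0.533, 0.047, -0.001], 0.67)]
scene clock_centre [([0.529, 0.043, 0.044], 0.73)]
scene minute_tip [([0.65, 0.034, 0.061], 0.53)]
scene hour_tip [([0.5, 0.103, 0.049], 0.52)]
scene red_mark [([0.454, -0.048, 0.062], 0.62), ([0.745, 0.267, 0.001], 0.34), ([0.65, 0.037, 0.056], 0.15)]
scene blue_mark [([0.568, 0.163, 0.053], 0.41), ([0.497, -0.395, 0.0], 0.32), ([0.528, 0.047, 0.041], 0.15)]
scene tester [([0.553, 0.39, -0.002], 0.92), ([0.322, 0.522, -0.003], 0.86), ([0.504, 0.104, 0.049], 0.26)]
scene start_top [([0.515, 0.416, 0.077], 0.48)]
scene carousel [([0.496, -0.396, 0.003], 0.68), ([0.653, 0.035, 0.059], 0.67)]
1.0 [0.23403742 0.57953269 0.19546084] [2.33319536e-05 1.90722298e-01 9.81644031e-01 4.44878264e-05] [0.30758926 0.30374079 0.34585194]
```

View pics/top.png

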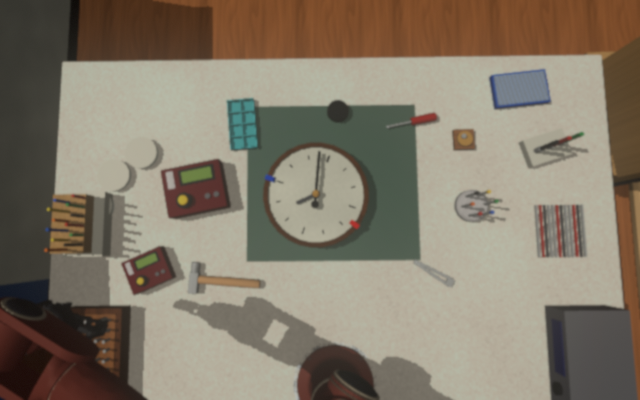

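View pics/scene.png

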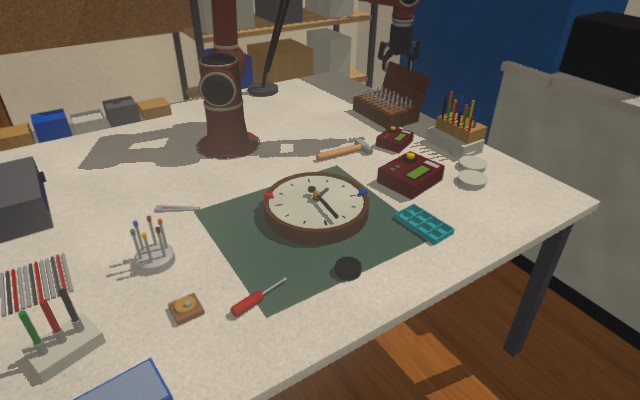

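The clock is at about (317,193) in the top picture, with the minute hand pointing up to (319,152). The red tab is at (355,225), roughly 125° clockwise of the hand. The full-size tester is the upper one, with its button at (183,200); the smaller look-alike is at (149,270). I'll move over the clock with the fingers shut.

>>> jog_arm(motion="0 -0.537 -0.314 0 0 0 0; 0 -0.537 -0.314 0 0 0 0; 0 -0.537 -0.314 0 0 0 0; 0 -0.537 -0.314 0 0 0 0; 0 -0.537 -0.314 0 0 0 0")

```text
time: 1.62
tool_pos: [0.4252, 0.3317, 0.1957]
tool_rot: [0.0, 0.191, 0.982, 0.0]
contact_force: [0.6, 0.8, -0.1]
gripper_width: 0.0
grasp_force: 0.0
```

>>> jog_arm(motion="0 -0.537 -0.314 0 0 0 0; 0 -0.537 -0.314 0 0 0 0; 0 -0.537 -0.314 0 0 0 0; 0 -0.537 -0.314 0 0 0 0; 0 -0.537 -0.314 0 0 0 0")

```text
time: 2.25
tool_pos: [0.6155, 0.0854, 0.1956]
tool_rot: [0.0, 0.191, 0.982, 0.0]
contact_force: [0.2, 1.2, 0.6]
gripper_width: -0.0
grasp_force: 0.0
```

>>> jog_arm(motion="0 0 0 0 0 0 0; 0 0 0 0 0 0 0; 0 0 0 0 0 0 0; 0 0 0 0 0 0 0; 0 0 0 0 0 0 0")

```text
time: 2.88
tool_pos: [0.614, 0.0881, 0.1956]
tool_rot: [0.0, 0.19, 0.982, 0.0]
contact_force: [0.8, 1.0, -0.0]
gripper_width: -0.003
grasp_force: 0.0
```

Run:
```python
from h import *
f=grab_frame('wrist');save(f,'w1.png')
for c in['wrist']:
  for t in['clock','clock_centre','minute_tip','hour_tip','red_mark','blue_mark']:
    print(c,t,[(np.round(d['at'],4).tolist(),round(d['p'],2)) for d in place_of(c,t)])
s=state();print(s['time'],s['tool_pos'],s['tool_rot'],s['gripper_width'])
```

```text
wrist clock [([0.529, 0.0486, -0.0034], 0.6)]
wrist clock_centre [([0.5293, 0.0497, 0.0412], 0.59)]
wrist minute_tip [([0.6452, 0.0394, 0.0603], 0.6)]
wrist hour_tip [([0.5003, 0.1042, 0.0506], 0.87)]
wrist red_mark [([0.4531, -0.045, 0.0625], 0.7), ([0.5655, 0.162, 0.0546], 0.18)]
wrist blue_mark [([0.5647, 0.1614, 0.0591], 0.89)]
3.225 [0.61437031 0.08726333 0.19540778] [-6.61418460e-06  1.90751694e-01  9.81638320e-01 -6.70186149e-06] -0.001907378616548123
```

View pics/w1.png

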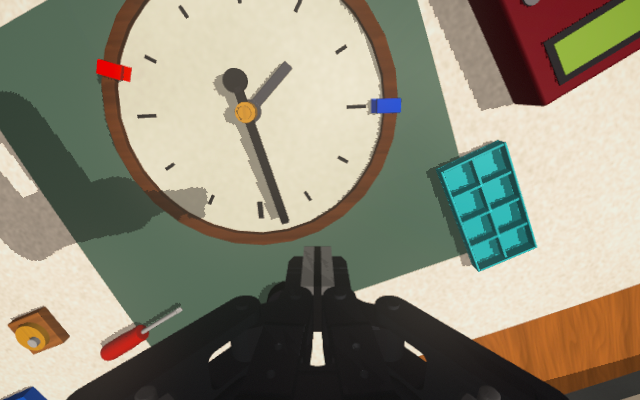

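The wrist picture shows the hub at (245,112), the minute tip at (285,222), the red tab at (113,70), the blue tab at (385,105) and the hour tip at (290,65). I'll compute the angles precisely and plan the arc.

```bash
cat >> h.py <<'E'
from scipy.spatial.transform import Rotation as Ro
def rot(q): return Ro.from_quat([q[1],q[2],q[3],q[0]])
def plan(p0,h0,wps):
    """p0 pos, h0 heading of tool x (deg); wps (x,y,z,heading)"""
    a=np.radians(h0);X=np.array([np.cos(a),np.sin(a),0]);Z=np.array([0,0,-1.]);Y=np.cross(Z,X)
    for w in wps:
        d=np.array(w[:3])-p0;t=-np.radians((w[3]-h0+180)%360-180)
        print('%.3f %.3f %.3f 0 0 %.3f'%(d@X/.5,d@Y/.5,d@Z/.5,t/1.5))
E
python3 - <<'E'
from h import *
f=grab_frame('wrist');c=f['color'].astype(int)
r=(c[...,0]>180)&(c[...,1]<60)&(c[...,2]<60);r[250:]=0;r[:,250:]=0
v,u=np.nonzero(r);top=[world(f,a,b,.052) for a,b in zip(u,v)]
hub=world(f,245,112,.07)
# rim inner/outer: fit circle on dial via height: brown rim pts
R=f['range_z'];P=[];
for b in range(0,250,2):
  for a in range(80,420,2):
    if R[b,a]>0:
      p=world(f,a,b); k=c[b,a]
      if .041<p[2]<.05 and k[0]-k[2]>40 and k[0]<140: P.append(p[:2])
P=np.array(P);A=np.c_[2*P,np.ones(len(P))];s=np.linalg.lstsq(A,(P**2).sum(1),rcond=None)[0]
C=s[:2];print('circle',C,np.sqrt(s[2]+C@C),len(P),'hub',hub)
rm=np.mean(top,0);tip=world(f,285,221,.062)
for n,p in(('red',rm),('tip',tip)):
  d=p[:2]-C;print(n,p,np.hypot(*d),np.degrees(np.arctan2(d[1],d[0])))
s=state();print(s['joint_pos'],s['tool_pos'])
X=rot(s['tool_rot']).as_matrix()[:,0];h=np.degrees(np.arctan2(X[1],X[0]));print(h)
C=np.array([.529,.049]);a=np.radians(25)
plan(s['tool_pos'],h,[(C[0]+.095*np.cos(a),C[1]+.095*np.sin(a),z,205) for z in(.1,.05)])
E
```

```text
circle [0.52941825 0.04959907] 0.14173838897005378 1848 hub [0.52963711 0.04947094 0.07      ]
red [ 0.44430566 -0.0557796   0.052     ] 0.13545781451823113 -128.92723000536245
tip [0.64719628 0.03763514 0.062     ] 0.11838411348984225 -5.800230074453948
[ 2.12137139e-02  4.23648429e-02  1.62361067e+00 -2.45071011e-05
  1.47570453e+00 -1.16572315e+00] [0.61436363 0.08724389 0.19538838]
158.0066062969874
0.000 0.004 0.191 0 0 -0.547
0.000 0.004 0.291 0 0 -0.547
```

>>> jog_arm(motion="0 0 0.004 0.10 0 0 -0.12; 0 0 0.004 0.15 0 0 -0.23; 0 0 0.004 0.19 0 0 -0.34; 0 0 0.004 0.19 0 0 -0.45; 0 0 0.004 0.19 0 0 -0.547")

```text
time: 3.9
tool_pos: [0.6148, 0.089, 0.0998]
tool_rot: [-0.001, -0.219, 0.976, 0.0]
contact_force: [0.7, 0.4, -0.1]
gripper_width: 0.001
grasp_force: 0.0
```

```bash
cat > arc.py <<'E'
from h import *
import sys
C=np.array([.5295,.0495]);s=state()
X=rot(s['tool_rot']).as_matrix()[:,0];h=np.degrees(np.arctan2(X[1],X[0]))
d=s['tool_pos'][:2]-C;print('t',s['time'],'r',np.hypot(*d),'ang',np.degrees(np.arctan2(d[1],d[0])),'z',s['tool_pos'][2],'head',h,'F',s['contact_force'])
def at(a,z=.05,r=.095): t=np.radians(a);return(C[0]+r*np.cos(t),C[1]+r*np.sin(t),z,a+180)
if len(sys.argv)>1: plan(s['tool_pos'],h,[at(float(x.split(',')[0]),float(x.split(',')[1]) if ',' in x else .05) for x in sys.argv[1:]])
E
python3 arc.py 25,.05 20 16 12 8
```

```text
t 3.9 r 0.09405481132022032 ang 24.851584647278127 z 0.09976911568028843 head -154.70498348176278 F [ 0.72654792  0.43204303 -0.12712504]
-0.002 0.000 0.100 0 0 0.003
-0.001 -0.016 0.100 0 0 0.062
0.001 -0.029 0.100 0 0 0.108
0.003 -0.042 0.100 0 0 0.155
0.007 -0.055 0.100 0 0 0.201
```

>>> jog_arm(motion="0 -0.001 0 0.06 0 0 0; 0 -0.001 0 0.10 0 0 0; 0 -0.001 0 0.10 0 0 0; 0 -0.001 -0.016 0.10 0 0 0.062; 0 0.001 -0.029 0.10 0 0 0.108")

```text
time: 4.53
tool_pos: [0.6217, 0.0756, 0.0516]
tool_rot: [0.001, -0.136, 0.991, -0.0]
contact_force: [-1.3, -0.5, 0.3]
gripper_width: -0.002
grasp_force: 0.0
```

>>> jog_arm(motion="0 0.0007 -0.0166 0 0 0 0.058; 0 0.0029 -0.033 0 0 0 0.116; 0 0.0065 -0.049 0 0 0 0.175; 0 0.0115 -0.065 0 0 0 0.233; 0 0.018 -0.080 0 0 0 0.291")

```text
time: 5.15
tool_pos: [0.6239, 0.0345, 0.0517]
tool_rot: [0.001, 0.082, 0.997, 0.0]
contact_force: [0.3, -0.4, -0.6]
gripper_width: 0.003
grasp_force: 0.0
```

```bash
python3 arc.py
python3 - <<'E'
from h import *
f=grab_frame('wrist');save(f,'w2.png')
for t in['clock_centre','minute_tip','hour_tip','red_mark']:
    print(t,[(np.round(d['at'],4).tolist(),round(d['p'],2)) for d in place_of('wrist',t)])
E
```

```text
t 5.15 r 0.09555326270575384 ang -9.042235612123642 z 0.051733211917577286 head 170.5576621353274 F [ 0.32842244 -0.43140886 -0.55534844]
clock_centre []
minute_tip []
hour_tip []
red_mark []
```

View pics/w2.png

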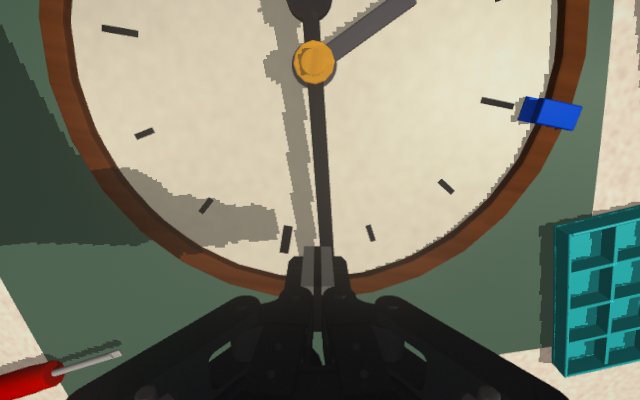

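The hub is at (314,62) and the hand runs to (327,245), next to or under the shut fingers at (318,250). It isn't clear whether the hand has moved, so I'll check with depth and the other cameras.

Run:
```python
from h import *
C=np.array([.5295,.0495])
f=grab_frame('wrist');c=f['color'].astype(int)
for v in(120,160,200,230,240):
  row=[u for u in range(300,345) if c[v,u].max()<75]
  for z in (.062,):
    p=world(f,np.mean(row),v,z);d=p[:2]-C
    print(v,min(row),max(row),np.round(p,3),'r%.3f ang %.1f'%(np.hypot(*d),np.degrees(np.arctan2(d[1],d[0]))), world(f,round(np.mean(row)),v).round(3))
for u,v in((310,252),(326,252),(310,262),(328,262),(318,258)): print(u,v,world(f,u,v).round(4))
for cam in('scene','top'):
  f=grab_frame(cam)
  print(cam,[(np.round(d['at'],4).tolist(),round(d['p'],2)) for d in place_of(cam,'minute_tip')])
cv2.imwrite('pics/s2.png',cv2.resize(cv2.cvtColor(grab_frame('scene')['color'][140:260,230:400],cv2.COLOR_RGB2BGR),None,fx=4,fy=4))
```

```text
120 311 324 [0.556 0.046 0.062] r0.027 ang -6.5 [0.556 0.047 0.064]
160 313 326 [0.577 0.044 0.062] r0.048 ang -6.4 [0.577 0.045 0.065]
200 316 328 [0.6   0.042 0.062] r0.071 ang -6.1 [0.599 0.042 0.064]
230 319 330 [0.618 0.041 0.062] r0.089 ang -5.7 [0.617 0.04  0.064]
240 319 331 [0.625 0.04  0.062] r0.096 ang -5.8 [0.624 0.04  0.064]
310 252 [0.6125 0.0337 0.0973]
326 252 [0.6128 0.0412 0.0989]
310 262 [0.6129 0.0338 0.1059]
328 262 [0.6137 0.0418 0.1067]
318 258 [0.6132 0.0374 0.1027]
scene [([0.6488, 0.0325, 0.0607], 0.56)]
top [([0.5699, 0.1649, 0.0558], 0.63)]
```

View pics/s2.png

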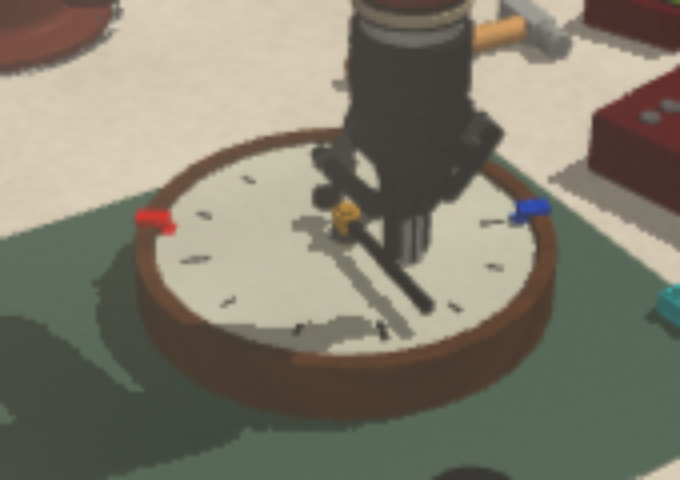

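Run:
```python
from h import *
s=state();print(s['time'],s['tool_pos'],s['joint_pos'])
f=grab_frame('wrist');T=np.array(f['world_from_camera']);print('wcam',T[:3,3],-T[:3,2])
for v in(244,246,248,250):print([world(f,u,v).round(3).tolist() for u in(308,318)])
f=grab_frame('scene')
for v in(190,195,200,203,205):print(v,[world(f,u,v).round(3).tolist() for u in(328,332,336)])
```

```text
5.7 [0.62300105 0.03504583 0.0504072 ] [-6.29991455e-02  1.78100175e-01  1.72944460e+00 -3.76005354e-06
  1.23406536e+00 -1.47255104e+00]
wcam [0.54196938 0.04841577 0.22936883] [ 0.31650001 -0.05055193 -0.94724456]
[[0.635, 0.027, 0.041], [0.636, 0.034, 0.041]]
[[0.612, 0.033, 0.091], [0.613, 0.038, 0.09]]
[[0.612, 0.033, 0.092], [0.612, 0.038, 0.093]]
[[0.612, 0.033, 0.094], [0.613, 0.038, 0.095]]
190 [[0.636, 0.018, 0.144], [0.636, 0.031, 0.139], [0.64, 0.04, 0.138]]
195 [[0.633, 0.021, 0.126], [0.636, 0.031, 0.124], [0.633, 0.046, 0.117]]
200 [[0.628, 0.025, 0.106], [0.635, 0.032, 0.107], [0.637, 0.043, 0.105]]
203 [[0.629, 0.024, 0.098], [0.636, 0.032, 0.099], [0.572, 0.091, 0.039]]
205 [[0.596, 0.047, 0.063], [0.635, 0.033, 0.092], [0.582, 0.084, 0.04]]
```

Depth from both cameras puts the fingertips at z≈0.09, about 40 mm above the reported TCP, so they passed over the hand without touching it. I'll go back over it at this height and descend step by step, checking the real tip height.

>>> jog_arm(motion="0 0.003 0.033 0 0 0 -0.116; 0 0.0115 0.065 0 0 0 -0.233; 0 0.025 0.095 0 0 0 -0.349; 0 0.025 0.095 0 0 0 -0.349; 0 0.025 0.095 0.02 0 0 -0.349")

```text
time: 6.42
tool_pos: [0.6193, 0.0834, 0.0411]
tool_rot: [0.001, -0.179, 0.984, -0.0]
contact_force: [0.5, 0.4, -0.5]
gripper_width: -0.004
grasp_force: 0.0
```

```bash
cat > tip.py <<'E'
from h import *
s=state();print(s['time'],s['tool_pos'],s['contact_force'])
f=grab_frame('wrist');R=f['range_z']
for u in(308,326):
  P=[world(f,u,v) for v in range(225,300)]
  d=[(v,p) for v,p in zip(range(225,300),P)]
  k=max(range(1,75),key=lambda i:R[224+i,u]-R[225+i,u]);print(u,225+k,P[k].round(4),P[min(k+10,74)].round(3))
f=grab_frame('scene');R=f['range_z']
best=[]
for v in range(150,260):
  for u in range(250,400):
    p=world(f,u,v)
    if np.hypot(*(p-s['tool_pos'])[:2])<.022 and p[2]>.066+0*v: best.append((p[2],u,v,*p.round(3)))
best.sort();print(best[:3])
E
python3 tip.py; python3 arc.py
```

```text
6.425 [0.61934252 0.08336306 0.04111516] [ 0.45889451  0.42522535 -0.49692267]
308 246 [0.6111 0.0757 0.0811] [0.61  0.076 0.092]
326 246 [0.6082 0.084  0.0806] [0.608 0.084 0.092]
[(np.float64(0.07455890655682584), 342, 202, np.float64(0.618), np.float64(0.077), np.float64(0.075)), (np.float64(0.07521941999662696), 346, 203, np.float64(0.628), np.float64(0.083), np.float64(0.075)), (np.float64(0.07587352197151898), 345, 203, np.float64(0.628), np.float64(0.08), np.float64(0.076))]
t 6.525 r 0.09391680175711077 ang 20.972621134688197 z 0.03861550401467881 head -159.3946465651924 F [-0.62254178  0.92634523  0.05349237]
```

>>> jog_arm(motion="0 0 0 0.012 0 0 0; 0 0 0 0.024 0 0 0; 0 0 0 0.036 0 0 0; 0 0 0 0.046 0 0 0; 0 0 0 0.046 0 0 0")

```text
time: 7.15
tool_pos: [0.6178, 0.0837, 0.0167]
tool_rot: [-0.001, -0.18, 0.984, 0.0]
contact_force: [-0.3, 1.2, 0.0]
gripper_width: 0.004
grasp_force: 0.0
```

```bash
python3 tip.py
python3 - <<'E'
from h import *
f=grab_frame('wrist');g=grab_frame('scene')
a=f['color'][150:400,200:440];b=cv2.resize(g['color'][140:260,260:400],None,fx=2.1,fy=2.1)[:250]
cv2.imwrite('pics/d3.png',cv2.cvtColor(np.hstack([a,b]),cv2.COLOR_RGB2BGR))
E
```

```text
7.15 [0.61780595 0.08374532 0.01667113] [-0.30358815  1.15173354  0.01524872]
308 280 [0.5413 0.0547 0.1958] [0.608 0.077 0.095]
326 246 [0.607  0.0844 0.056 ] [0.607 0.084 0.066]
[(np.float64(0.06605344537191005), 346, 206, np.float64(0.629), np.float64(0.083), np.float64(0.066)), (np.float64(0.06611016860311969), 341, 206, np.float64(0.622), np.float64(0.071), np.float64(0.066)), (np.float64(0.06637821313725822), 343, 206, np.float64(0.626), np.float64(0.075), np.float64(0.066))]
```

View pics/d3.png

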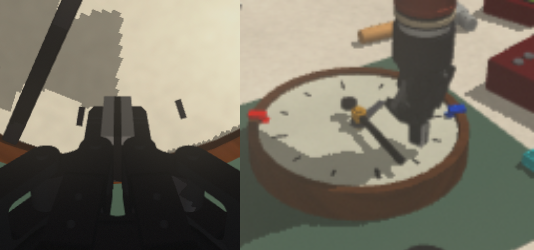

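>>> jog_arm(motion="0 0 0 0.01 0 0 0; 0 0.002 -0.027 0.01 0 0 0.093; 0 0.0065 -0.049 0.01 0 0 0.175; 0 0.0115 -0.065 0.01 0 0 0.233; 0 0.018 -0.080 0.01 0 0 0.291")

```text
time: 7.98
tool_pos: [0.6242, 0.043, 0.0122]
tool_rot: [0.0, 0.039, 0.999, 0.0]
contact_force: [0.5, 1.4, 0.3]
gripper_width: -0.003
grasp_force: 0.4
```

```bash
cat > ang.py <<'E'
from h import *
# hand angle from wrist view: dark points at z .06-.067, r 20..80
C=np.array([.5295,.0495]);f=grab_frame('wrist');c=f['color'].astype(int)
P=[]
for v in range(20,245,2):
  for u in range(60,600,1):
    if c[v,u].max()<75 and f['range_z'][v,u]>0:
      p=world(f,u,v);r=np.hypot(*(p[:2]-C))
      if .059<p[2]<.068 and .025<r<.118:P.append(p[:2]-C)
P=np.array(P);a=np.degrees(np.arctan2(P[:,1],P[:,0]));a0=np.median(a)
w=(a-a0+180)%360-180;m=abs(w)<9;rr=np.hypot(*P.T);tail=(abs(w)>150)
print('hand',a0,a0+np.average(w[m],weights=rr[m]),m.sum(),len(a),'rmax',rr.max())
E
python3 ang.py;python3 arc.py; python3 tip.py
```

```text
hand -15.357249450330372 -15.340446200286339 1119 1120 rmax 0.07978953929037613
t 8.025 r 0.09494999699515409 ang -4.4610887917362385 z 0.012231477715067572 head 175.41511678217938 F [-0.24848349 -0.19115404  0.41141693]
8.025 [0.62416234 0.0421146  0.01223148] [-0.24848349 -0.19115404  0.41141693]
308 246 [0.6136 0.0388 0.0518] [0.613 0.039 0.062]
326 246 [0.6144 0.0476 0.0518] [0.614 0.047 0.062]
[(np.float64(0.06605467069310678), 332, 212, np.float64(0.632), np.float64(0.035), np.float64(0.066)), (np.float64(0.0661438193124303), 326, 211, np.float64(0.62), np.float64(0.024), np.float64(0.066)), (np.float64(0.06614858555398462), 335, 212, np.float64(0.636), np.float64(0.042), np.float64(0.066))]
```

The hand is now being pushed: it is at -15.3°, 10.9° ahead of the finger. I'll continue along the arc.

>>> jog_arm(motion="0 0.0007 -0.0166 0 0 0 0.058; 0 0.0029 -0.033 0 0 0 0.116; 0 0.0065 -0.049 0 0 0 0.175; 0 0.0115 -0.065 0 0 0 0.233; 0 0.0178 -0.080 0 0 0 0.291")

```text
time: 8.75
tool_pos: [0.6125, 0.0041, 0.0125]
tool_rot: [0.0, 0.253, 0.967, 0.0]
contact_force: [0.3, 0.5, 0.0]
gripper_width: -0.002
grasp_force: 0.4
```

>>> jog_arm(motion="0 0.0007 -0.0166 0 0 0 0.058; 0 0.0029 -0.033 0 0 0 0.116; 0 0.0065 -0.049 0 0 0 0.175; 0 0.0115 -0.065 0 0 0 0.233; 0 0.0178 -0.080 0 0 0 0.291")

```text
time: 9.38
tool_pos: [0.5851, -0.0265, 0.0126]
tool_rot: [0.001, 0.457, 0.89, 0.0]
contact_force: [1.4, -0.1, 0.5]
gripper_width: -0.002
grasp_force: 0.4
```

```bash
python3 ang.py;python3 arc.py -60 -65 -70 -75 -80
```

```text
hand -65.31345216900036 -65.27465868516596 1086 1086 rmax 0.07844661900615374
t 9.425 r 0.09405734519972811 ang -54.352262635465884 z 0.012402417186681877 head 125.51389753059323 F [ 0.31035711 -0.75260777  0.23882439]
-0.001 -0.019 -0.075 0 0 0.064
0.001 -0.035 -0.075 0 0 0.122
0.005 -0.051 -0.075 0 0 0.181
0.010 -0.067 -0.075 0 0 0.239
0.017 -0.082 -0.075 0 0 0.297
```

>>> jog_arm(motion="0 0.0007 -0.0166 0 0 0 0.058; 0 0.0029 -0.033 0 0 0 0.116; 0 0.0065 -0.049 0 0 0 0.175; 0 0.0115 -0.065 0 0 0 0.233; 0 0.0178 -0.080 0 0 0 0.291")

```text
time: 10.05
tool_pos: [0.5474, -0.0426, 0.0126]
tool_rot: [0.0, 0.638, 0.77, 0.0]
contact_force: [1.1, 0.3, -0.2]
gripper_width: 0.001
grasp_force: 0.4
```

>>> jog_arm(motion="0 0.0007 -0.0166 0 0 0 0.058; 0 0.0029 -0.033 0 0 0 0.116; 0 0.0065 -0.049 0 0 0 0.175; 0 0.0115 -0.065 0 0 0 0.233; 0 0.0178 -0.080 0 0 0 0.291")

```text
time: 10.68
tool_pos: [0.5064, -0.0413, 0.0126]
tool_rot: [0.0, 0.79, 0.613, 0.0]
contact_force: [0.8, -0.5, 0.2]
gripper_width: -0.002
grasp_force: 0.4
```

```bash
python3 ang.py;python3 arc.py
cat > red.py <<'E'
from h import *
C=np.array([.5295,.0495])
f=grab_frame('wrist');c=f['color'].astype(int);save(f,'w5.png')
r=(c[...,0]>150)&(c[...,1]<60)&(c[...,2]<60)
P=[]
for v,u in zip(*np.nonzero(r)):
  p=world(f,u,v);rr=np.hypot(*(p[:2]-C))
  if .038<p[2]<.056 and .1<rr<.155:P.append((*p,rr))
P=np.array(P);print(len(P))
for lo,hi in((.038,.045),(.049,.056)):
  Q=P[(P[:,2]>lo)&(P[:,2]<hi)]
  if len(Q): d=Q[:,:2].mean(0)-C;a=np.degrees(np.arctan2(Q[:,1]-C[1],Q[:,0]-C[0]));print(lo,len(Q),np.degrees(np.arctan2(d[1],d[0])),a.min(),a.max(),Q[:,3].min(),Q[:,3].max())
E
python3 red.py
```

```text
hand -115.59200339822563 -115.57670970832874 1090 1090 rmax 0.07785869060275612
t 10.725 r 0.09358618325257839 ang -104.96271599825185 z 0.012274078028836607 head 75.57159272591477 F [ 0.73618246 -0.82371343  1.03382854]
429
0.038 258 -128.93527751900677 -131.7893679814711 -125.63891778940176 0.123259885163385 0.13190943162926588
0.049 171 -130.46805483407945 -131.71995823715275 -128.1314868093353 0.12740878072912856 0.1401474787266693
```

View pics/w5.png

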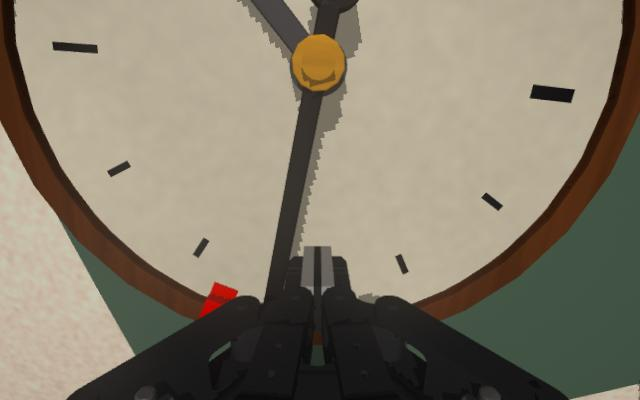

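The hub is at (318,62), the hand is on the finger's left side, and the red patch is at (222,290), about 13.3° ahead. I'll advance slowly to just short of it.

>>> jog_arm(motion="0 0.0005 -0.0133 0 0 0 0.0465; 0 0.0018 -0.0264 0 0 0 0.093; 0 0.0032 -0.0346 0 0 0 0.122; 0 0.0038 -0.0379 0 0 0 0.134; 0 0.0038 -0.0379 0 0 0 0.134")

```text
time: 11.4
tool_pos: [0.4886, -0.0347, 0.0125]
tool_rot: [0.0, 0.847, 0.532, 0.0]
contact_force: [0.4, -0.4, 0.8]
gripper_width: 0.001
grasp_force: 0.1
```

```bash
python3 ang.py;python3 arc.py;python3 red.py; python3 ang.py
```

```text
hand -127.23418781797156 -127.21964116906206 1091 1091 rmax 0.07805700696432047
t 11.45 r 0.09372740380785932 ang -115.93136030782813 z 0.012457148976550335 head 64.24475506122323 F [ 0.52946037 -0.72787437 -0.22763504]
31
0.038 31 -130.474011962862 -131.7922666097077 -129.68263443062352 0.12326943280630441 0.12770441285937914
hand -127.2604284716392 -127.24168972698529 1093 1093 rmax 0.07824153281007619
```

>>> jog_arm(motion="0 0 -0.002 0 0 0 0.007; 0 0 -0.004 0 0 0 0.014; 0 0 -0.004 0 0 0 0.014; 0 0 -0.004 0 0 0 0.014; 0 0 -0.004 0 0 0 0.014")

```text
time: 12.18
tool_pos: [0.4865, -0.034, 0.0124]
tool_rot: [-0.0, 0.853, 0.522, -0.0]
contact_force: [0.9, -0.4, 0.5]
gripper_width: 0.003
grasp_force: 0.1
```

>>> jog_arm(motion="0 0 0.02 0 0 0 0; 0 0 0.06 0 0 0 0; 0 0 0.08 -0.06 0 0 0; 0 0 0.08 -0.16 0 0 0; 0 0 0.08 -0.2 0 0 0")

```text
time: 12.8
tool_pos: [0.5245, -0.053, 0.1159]
tool_rot: [0.002, 0.853, 0.522, 0.002]
contact_force: [0.4, -0.8, -0.5]
gripper_width: 0.0
grasp_force: 0.0
```

```bash
python3 ang.py;python3 arc.py;python3 red.py
python3 - <<'E'
from h import *
for t in['clock_centre','minute_tip','hour_tip','red_mark']:
    print(t,[(np.round(d['at'],4).tolist(),round(d['p'],2)) for d in place_of('wrist',t)])
E
```

```text
hand -126.50918234288994 -128.05948191220983 636 937 rmax 0.11771367404416963
t 12.85 r 0.10266996171411424 ang -92.38556333013898 z 0.11750392910870625 head 62.95214741686405 F [ 1.27569748 -0.0968278   1.18340875]
392
0.038 3 -127.96879704267096 -128.24245932753976 -127.79532643989143 0.1280571671128324 0.12991246030029038
0.049 389 -128.78371173686756 -131.7100115450488 -125.789133721566 0.12751204218958845 0.15144416446127068
clock_centre [([0.5294, 0.0467, 0.041], 0.85)]
minute_tip [([0.4539, -0.0454, 0.0672], 0.58)]
hour_tip [([0.5005, 0.1026, 0.0484], 0.86)]
red_mark [([0.4516, -0.0465, 0.0606], 0.62)]
```

View pics/w5.png

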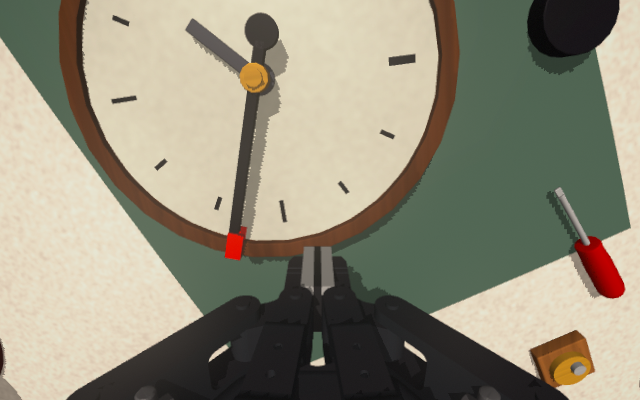

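The tip at (236,235) points at the red tab at (235,245), within about 0.5°, and the hour hand hasn't moved. Next is the tester button.

>>> jog_arm(motion="0 0.655 -0.446 0 0 0 0; 0 0.655 -0.446 0 0 0 0; 0 0.655 -0.446 0 0 0 0; 0 0.655 -0.446 0 0 0 0; 0 0.655 -0.446 0 0 0 0")

```text
time: 13.72
tool_pos: [0.4812, 0.2594, 0.1103]
tool_rot: [-0.0, 0.853, 0.522, -0.001]
contact_force: [0.6, -0.2, 0.3]
gripper_width: 0.004
grasp_force: 0.0
```

Run:
```python
from h import *
s=state();print(s['tool_pos'],s['joint_pos'],s['time'])
X=rot(s['tool_rot']).as_matrix()[:,0];h=np.degrees(np.arctan2(X[1],X[0]))
plan(s['tool_pos'],h,[(.475,.34,.115,h)])
```

```text
[0.48121185 0.2593579  0.11033254] [ 3.58286538e-01 -6.38547458e-02  1.87441919e+00 -1.89732747e-04
  1.33392415e+00  8.30321085e-01] 13.725
0.138 -0.084 -0.009 0 0 -0.000
```

>>> jog_arm(motion="0 0.138 -0.084 -0.02 0 0 0; 0 0.138 -0.084 -0.02 0 0 0; 0 0.138 -0.084 -0.02 0 0 0; 0 0.138 -0.084 -0.02 0 0 0; 0 0.138 -0.084 -0.02 0 0 0")

```text
time: 14.35
tool_pos: [0.4771, 0.3367, 0.1219]
tool_rot: [0.0, 0.853, 0.521, -0.0]
contact_force: [-0.2, -0.4, 0.3]
gripper_width: -0.003
grasp_force: 0.0
```

Run:
```python
from h import *
f=grab_frame('wrist');save(f,'w6.png');c=f['color'].astype(int)
for t in['tester','start_top']:
    print(t,[(np.round(d['at'],4).tolist(),round(d['p'],2)) for d in place_of('wrist',t)])
P=[];U=[]
for v,u in zip(*np.nonzero((c[...,0]>150)&(c[...,1]>120)&(c[...,2]<70))):
  p=world(f,u,v)
  if .073<p[2]<.082:P.append(p);U.append((u,v))
P=np.array(P);print(len(P),np.mean(U,0) if len(U) else '',P.mean(0),P.min(0),P.max(0))
s=state();X=rot(s['tool_rot']).as_matrix()[:,0];h=np.degrees(np.arctan2(X[1],X[0]));print(s['tool_pos'],h)
m=(P.min(0)+P.max(0))/2
plan(s['tool_pos'],h,[(m[0],m[1],.115,h),(m[0],m[1],.045,h)])
```

```text
tester [([0.3189, 0.5254, 0.0008], 0.98), ([0.5485, 0.3926, 0.0045], 0.78)]
start_top [([0.5154, 0.4177, 0.077], 0.81)]
1286 [311.10031104  83.62130638] [0.51397505 0.41683583 0.0772648 ] [0.5005897  0.40360346 0.07365899] [0.52709665 0.42988088 0.07963434]
[0.47718783 0.33741406 0.12236353] 62.87031070229594
0.175 -0.007 0.015 0 0 -0.000
0.175 -0.007 0.155 0 0 -0.000
```

View pics/w6.png

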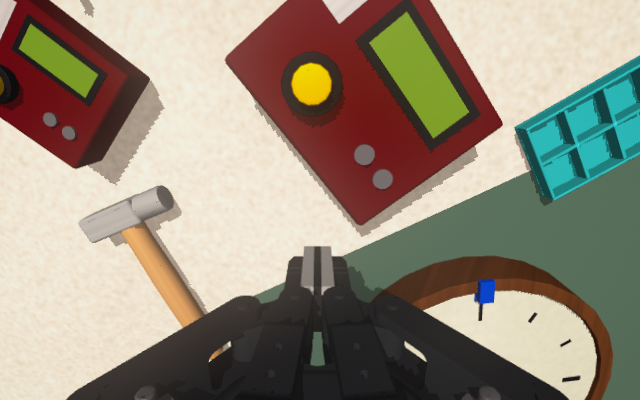

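The large tester's button is at (311,84), which is (0.514, 0.417). I'll move above it, then press in steps while watching the force.

>>> jog_arm(motion="0 0.1 -0.004 0 0 0 0; 0 0.175 -0.007 0.02 0 0 0; 0 0.175 -0.007 0.10 0 0 0; 0 0.175 -0.007 0.15 0 0 0; 0 0.175 -0.007 0.15 0 0 0")

```text
time: 15.12
tool_pos: [0.5118, 0.4163, 0.0443]
tool_rot: [0.0, 0.853, 0.522, -0.003]
contact_force: [0.8, 0.4, 0.9]
gripper_width: 0.0
grasp_force: 0.0
```

Run:
```python
from h import *
s=state();print(s['tool_pos'],s['contact_force'])
f=grab_frame('wrist')
for u in(308,326): print([(v,world(f,u,v).round(4).tolist()) for v in (246,250)])
s=state();print(s['tool_pos'],s['contact_force'])
```

```text
[0.51177588 0.4163133  0.04431381] [0.82899229 0.37938361 0.88293716]
[(246, [0.5131, 0.428, 0.0834]), (250, [0.5133, 0.4281, 0.0879])]
[(246, [0.5211, 0.4242, 0.0839]), (250, [0.5211, 0.4245, 0.0886])]
[0.51311672 0.41721584 0.04664127] [ 0.61215226  0.17526197 -0.01545165]
```

>>> jog_arm(motion="0 0 0 0.01 0 0 0; 0 0 0 0.016 0 0 0; 0 0 0 0.022 0 0 0; 0 0 0 0.026 0 0 0; 0 0 0 0.026 0 0 0")

```text
time: 15.8
tool_pos: [0.5145, 0.4184, 0.0354]
tool_rot: [0.0, 0.853, 0.522, 0.001]
contact_force: [1.8, -0.4, 4.5]
gripper_width: 0.004
grasp_force: 2.3
```

>>> jog_arm(motion="0 0 0 0.002 0 0 0; 0 0 0 0.003 0 0 0; 0 0 0 0.004 0 0 0; 0 0 0 0.004 0 0 0; 0 0 0 0.004 0 0 0")

```text
time: 16.42
tool_pos: [0.5146, 0.4184, 0.035]
tool_rot: [0.0, 0.853, 0.522, 0.001]
contact_force: [-1.1, -2.3, 11.3]
gripper_width: -0.0
grasp_force: 5.9
```

>>> jog_arm(motion="0 0 0 0.002 0 0 0; 0 0 0 0.004 0 0 0; 0 0 0 0.004 0 0 0; 0 0 0 0.004 0 0 0; 0 0 0 0.004 0 0 0")

```text
time: 17.05
tool_pos: [0.5146, 0.4184, 0.0349]
tool_rot: [0.0, 0.853, 0.522, 0.001]
contact_force: [-4.8, -5.8, 19.7]
gripper_width: -0.002
grasp_force: 9.8
```

Run:
```python
from h import *
s=state();print(s['tool_pos'],s['contact_force'],s['ft_torque'])
f=grab_frame('wrist');save(f,'w7.png')
cv2.imwrite('pics/w7.png',cv2.resize(cv2.cvtColor(f['color'][200:320,240:400],cv2.COLOR_RGB2BGR),None,fx=4,fy=4))
for u in(308,326): print([(v,world(f,u,v).round(4).tolist()) for v in range(236,252,2)])
```

```text
[0.51461719 0.41843209 0.03489084] [-4.82503927 -5.80129885 19.68140363] [-0.88999197  0.91503614  0.03463096]
[(236, [0.5164, 0.4317, 0.0666]), (238, [0.5162, 0.4313, 0.068]), (240, [0.5156, 0.43, 0.0674]), (242, [0.5157, 0.4301, 0.0699]), (244, [0.515, 0.4289, 0.0695]), (246, [0.5159, 0.4302, 0.0747]), (248, [0.5158, 0.43, 0.0762]), (250, [0.5159, 0.4301, 0.0786])]
[(236, [0.5249, 0.4281, 0.0679]), (238, [0.5244, 0.4272, 0.0681]), (240, [0.5236, 0.4256, 0.0668]), (242, [0.5237, 0.426, 0.0699]), (244, [0.5234, 0.4254, 0.0709]), (246, [0.5235, 0.4258, 0.0738]), (248, [0.5235, 0.4259, 0.076]), (250, [0.5238, 0.4268, 0.0798])]
```

View pics/w7.png

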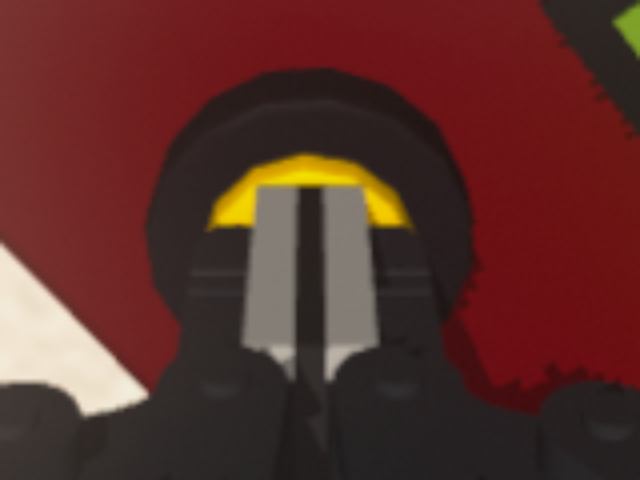

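The finger sits on the yellow button, whose top now reads about 0.070 to 0.071 against a 0.067 housing, and the force climbed to 20 N with no further travel. The button is fully down, so I'll let go and rise clear.

>>> jog_arm(motion="0 0 0 -0.02 0 0 0; 0 0 0 -0.06 0 0 0; 0 0 0 -0.14 0 0 0; 0 0 0 -0.2 0 0 0; 0 -0.1 0 -0.24 0 0 0")

```text
time: 17.73
tool_pos: [0.4915, 0.3745, 0.1523]
tool_rot: [-0.0, 0.852, 0.523, 0.001]
contact_force: [-0.2, -0.3, -0.0]
gripper_width: 0.001
grasp_force: 0.0
```

>>> jog_arm(motion="0 -0.1 0 0 0 0 0; 0 -0.1 0 0 0 0 0; 0 -0.1 0 0 0 0 0; 0 -0.1 0 0 0 0 0; 0 -0.1 0 0 0 0 0")

```text
time: 18.35
tool_pos: [0.4684, 0.3296, 0.1504]
tool_rot: [-0.0, 0.853, 0.522, -0.0]
contact_force: [0.4, -0.5, 1.0]
gripper_width: 0.001
grasp_force: 0.0
```

Run:
```python
from h import *
s=state();print(s['tool_pos'],s['contact_force'],s['time'])
f=grab_frame('wrist');c=f['color'].astype(int)
z=[world(f,u,v)[2] for v,u in zip(*np.nonzero((c[...,0]>150)&(c[...,1]>120)&(c[...,2]<70))) if .06<world(f,u,v)[2]<.09]
print('button z',np.median(z),len(z))
for cam in('scene','top'):
  grab_frame(cam)
  for t in('minute_tip','hour_tip','red_mark'):print(cam,t,[(np.round(d['at'],4).tolist(),round(d['p'],2)) for d in place_of(cam,t)])
```

```text
[0.46844045 0.32955987 0.15038921] [ 0.37672833 -0.53994169  1.00262569] 18.35
button z 0.07730007989583793 1051
scene minute_tip [([0.4542, -0.0484, 0.0607], 0.54)]
scene hour_tip [([0.5038, 0.1053, 0.0479], 0.4)]
scene red_mark [([0.4509, -0.0459, 0.0609], 0.42)]
top minute_tip [([0.4556, -0.0429, 0.0641], 0.65), ([0.546, 0.392, 0.0003], 0.49), ([0.4533, -0.0381, 0.0598], 0.37)]
top hour_tip [([0.5073, 0.0994, 0.0518], 0.5)]
top red_mark [([0.4526, -0.0429, 0.0604], 0.54), ([0.532, 0.0473, -0.0028], 0.26), ([0.3051, -0.2796, -0.0054], 0.23)]
```

The button is back up, the hand is at the mark, and the robot is touching nothing.

```bash
python3 -c "
from plant import *
print(job_done())"
```

```text
the job is handed in; nothing more can be done
None
```

The minute hand was pushed clockwise only until it pointed at the red tab (within about 1°), then the yellow button on the full-size tester was pressed fully down and released, and the job is handed in at about 18.7 s; no verdict was returned.

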